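Hook the shoe under the holder's lip

ROBOT

A 6-joint arm with a two-finger parallel gripper is mounted at the origin on a cart in front of the work surface, level with it; the furniture and walls round the work are solid. World frame = base frame: x ahead of the robot, y to its left, z up, the work surface at z = 0. Lengths are in mm, angles in rad, forces in N, time in s.
With the tool pointing down it reaches from about 350 to 875 mm from the base axis. Payload 4.2 kg.
Tool frame: the origin (TCP) lies at the very end of the fingers, on their centre line; the grasp point (between the pads) lies 19 mm behind it; z points along the fingers, y is the direction in which the jaws open and shut (so a half turn about z gives the same grasp; the last joint's range is limited). The gripper opens to 85 mm and grips with 20 to 120 N. Pads are 22 mm wide; open, the fingers measure 114 mm over their backs; the gripper's body (76 mm by 85 mm) begins 54 mm behind the grasp point. The pads swing forward as they close: fully open they stand 13 mm farther back than shut.
Start: joints at [-1.058, 0.385, 0.008, 0, -1.194, -0.259], TCP at [156.944, -604.953, 231.312] pointing down, gripper open.
Joint ranges: [-3.14, 3.14], [-1.21, 2.06], [-1.07, 1.41], [-3.16, 2.05], [-2.99, -0.16], [-3.1, 3.1]. Speed limits (rad/s): [2.79, 2.79, 3.14, 3.14, 3.14, 3.14].

INTERFACE

Orientations are given as a unit quaternion [x, y, z, w].
In Python, from bench import read_state, get_image, camera_params, job_done gives the robot as it stands.
- The arm moves only by the tool send_rows, never from a script. Its arguments are lists of equal length, an entry for each row: "translation": the shift along the tool's x, y, z in m, a list of three; "yaw": the turn about the tool's z in degrees; "fingers": the closure in counts, from 0 (fully open) to 255 (shut). A call has 1 to 12 rows; each row is the pose to reach, as a shift and turn from the pose measured when the call began, along the tool's axes at that moment; what a row does not reach only later rows make up. A row lasts 1/10 s, in which the tool goes at most 50 mm and 8.59 degrees, less where a joint would pass 70% of its speed; a pose out of reach is approached as far as the arm can. A call with a gripper value outside its range is refused whole. The fingers move at their own pace and stop on an object; the grip force is fixed at half the most. Time passes only in rows, so rows that repeat a pose let the fingers close. It gives the time, the measured TCP pose, the force and the opening at its end, in the units of the state.
- read_state(): the state, without advancing time (a new reading comes with each control period).
- get_image(name): name is "scene" or "top" or "wrist"; returns the picture (420x560x3 uint8, blue, green, red); there is no depth.
- camera_params(name): a dict with "mtx" (3x3 intrinsics, pixels), "rvec" (rotation vector, rad) and "tvec" (3), from world to camera coordinates, as OpenCV has them; the wrist camera has in their place "tool_from_camera" (4x4, takes a point from camera to tool coordinates, whose origin is the TCP and whose axes are the flange's). Camera axes: x right, y down, z forward; pixel columns grow to the right and rows downward; lengths in mm; the calibration is good to about 2 mm. A picture is of the moment at which its call begins: read the wrist's pose just before it. camera_params takes no time and is no camera call.
- job_done(): hands the job in, once; it reports no verdict.
The state is a dict: "clock": time; "joints": joint angles; "joint_vel": joint speeds; "joint_efforts": joint torques, N m; "position": TCP position; "ee_rot": TCP orientation; "contact_force": force on the tool from outside, world axes, zero at the start; "wrist_torque": the same for the moment, N m; "gripper_width": finger opening in mm.
Only numpy, scipy, OpenCV 4.12 (cv2) and the standard library are available. Lean on these libraries where they do the work, as an engineer would, in place of code of your own. Each camera call takes 0.05 s, during which the arm holds its last target.

TASK

Take the wooden shoe with the steel tongue out of its plywood cradle by the end that sticks out, lay it flat on the bare bench and let go, then take it again by the other end. Tip it tongue-down, hook the tongue under the lip of the grey holder and swing the shoe down behind the low sill until it lies flat on the holder's bed, and let go. Leave the glue bottle, loose block, wedge, nut and bolt where they are.

Things in the scene. Friction and masses are not known exactly. Their poses are not given: they have to be found in the camera images.
- shoe_center (a point): Centre of the shoe (the part to fit), half-way along its 160 mm length and 12 mm above its underside; x points to the tongue, z out of the top face. Brown hardwood bar 138 mm long, 50 wide, 24 high (x -80 to +58 mm), with a steel tongue 22 mm long, 46 wide, 8 thick at one end (x +58 to +80), level with its underside. About 0.2 kg. Grasp across the 50 mm width.
- shoe_tip (a point): Middle of the end of the steel tongue: on the shoe 80 mm from its centre along x, 4 mm above its underside.
- cradle_mid (a point): Plywood cradle fixed to the bench, a trough open above that first holds the shoe, tongue along +x. Point on its middle line, on the floor, 12 mm over the bench. Trough x -60 to +48 mm, 77 wide; side walls 1.5 mm off the shoe and level with its top, 36 mm over the bench: fingers fit only beside the 62 mm of shoe beyond x +48 (40 wood, 22 tongue). Shoe centre at x about +31.
- holder: Grey steel holder fixed to the bench, lip on the side away from the robot. Origin at bench height under the pocket's middle; x points from sill to lip. Two cheeks, 57 mm apart inside, tops flared outwards to 39 mm over the bench, flank the pocket from x -2 to +95 mm: no room for fingers there. From x -83 to -2 the bed is 40 mm wide, its sides open for fingers.
- holder_lip (a point): Middle of the lower front edge of the holder's steel retaining lip: at the holder's x +67 mm, 28 mm above the bench, 16 mm above the bed. The lip is 7 mm thick and covers the pocket's end from x +67 mm to the back wall at +83 mm. Same axes as the holder.
- holder_pocket (a point): Middle of the pocket, on the bed where the shoe finally lies, 12 mm above the bench; holder's axes. Pocket 166 mm long, from the sill's inner face (x -83 mm; sill 10 mm thick, its top 10 mm above the bed) to the back wall (x +83 mm, under the lip). The seated shoe's centre lies 12 mm above this point, within 3 mm along x, its x axis along the holder's x.
- glue_bottle: Bystander: white squeeze bottle with a red cap, about 60 mm thick, 205 mm high; origin under its middle.
- block_15: Bystander: loose finger-jointed wooden block 48x160x26 mm without a tongue; origin under its middle, long axis y.
- wedge_0: Bystander: hardwood wedge 30x100x20 mm; origin under its middle, long axis y.
- nut_0: Bystander: dark hexagon nut lying flat, 24x27x13 mm; origin under its middle.
- bolt_m12: Bystander: bolt 67 mm high standing on its head, 20 mm across; origin under its middle.
- shoe: The same shoe; origin below its centre, on its underside. Same axes.

How it is judged:
By the outcome, as a careful person would: the job done as asked, in the order asked, and still so for the second after the job is handed in, with the robot touching nothing.
It also fails if it takes over 51 s, if anything falls off the work surface, if the arm or the gripper's body presses on something with over 40 N, if the wrist force passes 120 N, or if a joint passes its speed limit or range.

## Working session

There is one attempt and no reset: what is moved stays moved. The work goes in short steps, Python scripts to look and compute and a tool call to move; the robot and the scene stay as the last step left them, time stands still between calls to the robot, and variables do not carry over. Pictures are saved under pics/ and viewed, and the job is handed in when it is done.

Besides the shell and the picture viewer there is one more tool, called after ">>>" as a command line: name --pt "numbers of a row" for each row, then --argument value for the rest. send_rows: Moves the arm, as the interface text tells. Its arguments: {"type":"object","properties":{"translation":{"type":"array","items":{"type":"array","items":{"type":"number"}}},"yaw":{"type":"array","items":{"type":"number"}},"fingers":{"type":"array","items":{"type":"number"}}},"required":["translation","yaw","fingers"]}

```bash
ls; mkdir -p pics
python3 - <<'E'
from bench import *
import cv2
print(read_state())
for n in ("scene","top","wrist"):
    cv2.imwrite(f"pics/{n}0.png",get_image(n)); print(n,camera_params(n))
E
```

```text
pics
{'clock': 0.0, 'joints': array([-1.05839746e+00,  3.85544464e-01,  6.59066574e-03, -5.13029259e-04,
       -1.19398544e+00, -2.58606008e-01]), 'joint_vel': array([ 0.00124521, -0.00235537,  0.00013551, -0.00052088,  0.00092425,
       -0.00158599]), 'joint_efforts': array([ 1.18584667e-03, -3.92287517e+01,  1.88409913e+01,  4.18645084e+00,
       -4.64533368e-03, -9.16405085e-07]), 'position': array([ 156.79512381, -604.39426782,  230.21303882]), 'ee_rot': array([-1.26462182e-01,  9.91970822e-01,  1.08247298e-03, -1.81974811e-04]), 'contact_force': array([-0.08483588,  0.47458877, -0.65223202]), 'wrist_torque': array([ 0.00098949,  0.03840441, -0.03861523]), 'gripper_width': 85.37550812760654}
scene {'mtx': array([[435.72588535,   0.        , 281.62977403],
       [  0.        , 435.72588535, 211.81269443],
       [  0.        ,   0.        ,   1.        ]]), 'rvec': array([ 0.98459923, -2.25755643,  1.2285279 ]), 'tvec': array([ 348.46913343,  226.79742122, 1225.35665042])}
top {'mtx': array([[513.72618886,   0.        , 278.75977757],
       [  0.        , 513.72618886, 213.64395829],
       [  0.        ,   0.        ,   1.        ]]), 'rvec': array([ 2.16415251, -2.19454944,  0.11466542]), 'tvec': array([  11.16318722,  525.653912  , 1479.45953519])}
wrist {'mtx': array([[289.56314767,   0.        , 275.16833762],
       [  0.        , 289.56314767, 207.83315266],
       [  0.        ,   0.        ,   1.        ]]), 'tool_from_camera': array([[-6.29107466e-04, -9.64592839e-01, -2.63742788e-01,
         6.69967152e+01],
       [ 9.99999675e-01, -4.73998382e-04, -6.51740346e-04,
        -1.79435771e-01],
       [ 5.03650416e-04, -2.63743113e-01,  9.64592824e-01,
        -1.41452537e+02],
       [ 0.00000000e+00,  0.00000000e+00,  0.00000000e+00,
         1.00000000e+00]])}
```

View pics/scene0.png

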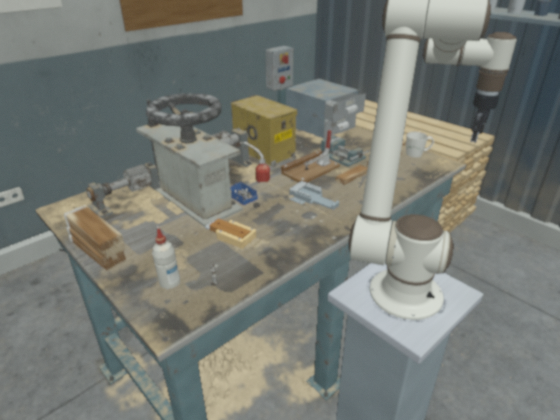

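View pics/top0.png

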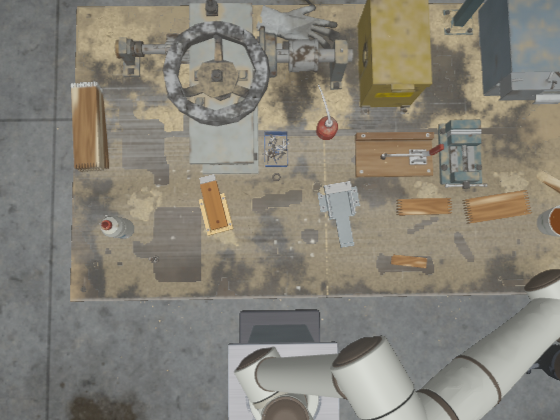

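View pics/wrist0.png

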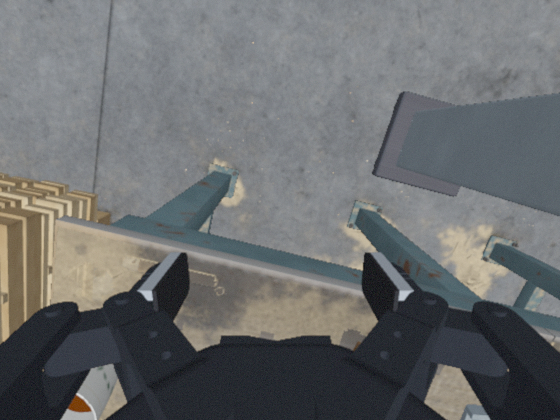

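Run:
```python
import cv2,numpy as np
im=cv2.imread("pics/top0.png")
a=cv2.resize(im[165:250,180:260],None,fx=5,fy=5,interpolation=cv2.INTER_CUBIC)
b=cv2.resize(im[165:250,300:375],None,fx=5,fy=5,interpolation=cv2.INTER_CUBIC)
cv2.imwrite("pics/z0.png",np.hstack([a,b]))
s=cv2.imread("pics/scene0.png")
a=cv2.resize(s[205:255,200:270],None,fx=5,fy=5,interpolation=cv2.INTER_CUBIC)
b=cv2.resize(s[170:220,275:350],None,fx=5,fy=5,interpolation=cv2.INTER_CUBIC)
cv2.imwrite("pics/z1.png",np.hstack([a,b]))
```

```text
(no output)
```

View pics/z0.png

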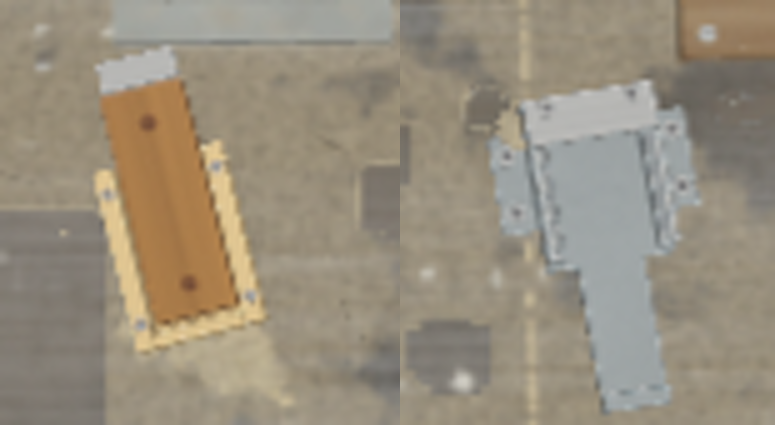

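View pics/z1.png

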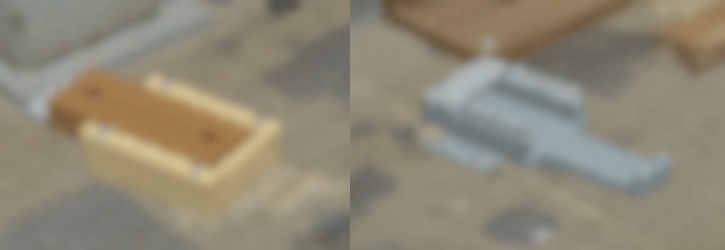

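```bash
cat > h.py <<'E'
import numpy as np,cv2
from bench import *
from scipy.spatial.transform import Rotation as R
def cast(name,uv,z,pose=None):
    p=camera_params(name); uv=np.array(uv,float).reshape(-1,2)
    d=np.c_[(uv-p["mtx"][:2,2])/np.diag(p["mtx"])[:2],np.ones(len(uv))]
    if name=="wrist":
        pos,q=pose; Rt=R.from_quat(q).as_matrix(); T=np.array(p["tool_from_camera"])
        M=Rt@T[:3,:3]; c=pos+Rt@T[:3,3]
    else:
        M=cv2.Rodrigues(p["rvec"])[0].T; c=-M@p["tvec"].ravel()
    d=d@M.T
    return c+d*((np.asarray(z)-c[2])/d[:,2])[:,None]
def ang(a,b): v=b-a; return np.degrees(np.arctan2(v[1],v[0]))
E
python3 - <<'E'
from h import *
o=np.array([180,165])
w=cast("top",np.array([(100,97),(180,80),(240,303),(157,325)])/5+o,np.full(4,36.))
print(w.round(1)); f=(w[0]+w[1])/2; r=(w[2]+w[3])/2; print("shoe front",f,"rear",r,np.linalg.norm(f-r),ang(r,f))
u=(f-r)/np.linalg.norm(f-r); print("centre",r+80*u)
o=np.array([300,165])
l=cast("top",np.array([(135,143),(260,128),(122,103),(252,82)])/5+o,np.full(4,35.))
s=cast("top",np.array([(205,410),(268,400)])/5+o,np.full(2,22.))
print(l.round(1),s.round(1)); a=(l[0]+l[1])/2;b=(l[2]+l[3])/2;c=s.mean(0)
print(ang(c,a),ang(c,b),np.linalg.norm((a-c)[:2]),np.linalg.norm((b-c)[:2]))
u=(b-c);u[2]=0;u/=np.linalg.norm(u);print("hold",c+93*u,a-67*u)
E
```

```text
[[613.4 232.3  36. ]
 [622.8 185.7  36. ]
 [491.9 151.4  36. ]
 [479.8 199.5  36. ]]
shoe front [618.089914   209.03394143  36.        ] rear [485.84053217 175.45135163  36.        ] 136.44665380512956 14.248178931731909
centre [563.37963079 195.1411506   36.        ]
[[ 581.7 -137.8   35. ]
 [ 589.6 -211.2   35. ]
 [ 605.4 -130.7   35. ]
 [ 616.8 -207.2   35. ]] [[ 425.8 -176.4   22. ]
 [ 431.1 -213.4   22. ]]
7.419368883558713 8.092996122073032 158.50803890289583 184.47181939395057
hold [ 520.51186884 -181.83837177   22.        ] [ 519.28626982 -183.89493158   35.        ]
```

```bash
cat >> h.py <<'E'
def st():
    s=read_state(); Rt=R.from_quat(s["ee_rot"]).as_matrix()
    print("t",round(s["clock"],2),"pos",s["position"].round(1),"toolx",round(np.degrees(np.arctan2(Rt[1,0],Rt[0,0])),2),"tilt",(Rt[:2,2]*1000).round(1),"F",s["contact_force"].round(1),"M",s["wrist_torque"].round(2),"w",round(s["gripper_width"],1))
    return s,Rt
def to(x,y,z,yaw=None):
    s,Rt=st(); d=Rt.T@(np.array([x,y,z])-s["position"]); n=np.linalg.norm(d)
    print("tool shift m",(d/1000).round(4),"rows",np.ceil(n/50))
    if yaw is not None:
        a=np.degrees(np.arctan2(Rt[1,0],Rt[0,0])); print("tool yaw",-((yaw-a+180)%360-180))
E
python3 -c "
from h import *
to(603,205,180,194.2)"
```

```text
t 0.15 pos [ 156.8 -604.5  230.5] toolx -165.46 tilt [-0.5  1.6] F [ 0.7  0.3 -0.2] M [ 0.02  0.05 -0.03] w 85.3
tool shift m [-0.6351  0.6716  0.0515] rows 19.0
tool yaw 0.3362981251569863
```

>>> send_rows --pt "-0.635 0.672 0.05" --pt "-0.635 0.672 0.05" --pt "-0.635 0.672 0.05" --pt "-0.635 0.672 0.05" --pt "-0.635 0.672 0.05" --pt "-0.635 0.672 0.05" --pt "-0.635 0.672 0.05" --pt "-0.635 0.672 0.05" --pt "-0.635 0.672 0.05" --pt "-0.635 0.672 0.05" --pt "-0.635 0.672 0.05" --pt "-0.635 0.672 0.05" --yaw '[0, 0, 0, 0, 0, 0, 0, 0, 0, 0, 0, 0]' --fingers '[0, 0, 0, 0, 0, 0, 0, 0, 0, 0, 0, 0]'

```text
clock: 1.35
position: [446.2, -78.0, 199.1]
ee_rot: [-0.127, 0.992, 0.001, 0.0]
contact_force: [1.0, -1.0, 0.2]
gripper_width: 85.6
```

```bash
python3 -c "
from h import *
to(603,205,180,194.2)"
```

```text
t 1.35 pos [446.2 -78.  199.1] toolx -165.44 tilt [-0.1  1.6] F [ 1.  -1.   0.2] M [-0.08 -0.09 -0.05] w 85.6
tool shift m [-0.2229  0.2344  0.0196] rows 7.0
tool yaw 0.36446065479697154
```

>>> send_rows --pt "-0.223 0.234 0.02" --pt "-0.223 0.234 0.02" --pt "-0.223 0.234 0.02" --pt "-0.223 0.234 0.02" --pt "-0.223 0.234 0.02" --pt "-0.223 0.234 0.02" --pt "-0.223 0.234 0.02" --pt "-0.223 0.234 0.02" --pt "-0.223 0.234 0.02" --pt "-0.223 0.234 0.02" --yaw '[0, 0, 0, 0, 0, 0, 0, 0, 0, 0]' --fingers '[0, 0, 0, 0, 0, 0, 0, 0, 0, 0]'

```text
clock: 2.35
position: [602.6, 203.7, 179.5]
ee_rot: [-0.126, 0.992, 0.001, -0.0]
contact_force: [-0.9, 0.6, 0.6]
gripper_width: 85.3
```

```bash
python3 -c "
from h import *
st()
cv2.imwrite('pics/w1.png',get_image('wrist'))"
```

```text
t 2.35 pos [602.6 203.7 179.5] toolx -165.48 tilt [-0.8  1.3] F [-0.9  0.6  0.6] M [-0.01 -0.01  0.04] w 85.3
```

View pics/w1.png

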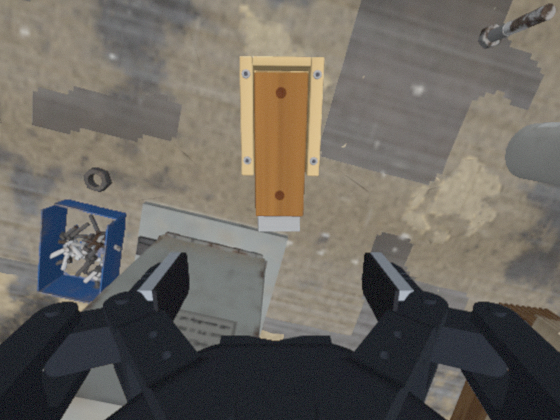

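Run:
```python
from h import *
s=cv2.imread("pics/scene0.png"); t=cv2.imread("pics/top0.png")
cv2.imwrite("pics/z2.png",np.hstack([cv2.resize(s[90:250,130:270],(525,600),interpolation=3),cv2.resize(t[90:250,180:250],(262,600),interpolation=3)]))
pose=(np.array([602.6,203.7,179.5]),read_state()["ee_rot"])
w=cast("wrist",[(255,71),(307,71),(303,216),(256.5,216),(301,230),(259,231)],np.array([36,36,36,36,20.,20]),pose);print(w.round(1))
print(ang((w[0]+w[1])/2,(w[2]+w[3])/2),(w[0]+w[1])/2,(w[2]+w[3])/2)
print(cast("wrist",[(287,236),(262,258),(266,300)],np.array([5,5,5.]),pose).round())
```

```text
[[493.7 156.6  36. ]
 [481.9 202.1  36. ]
 [614.5 236.2  36. ]
 [626.4 189.9  36. ]
 [634.8 241.3  20. ]
 [647.5 196.8  20. ]]
14.236489829020508 [487.80303187 179.37295569  36.        ] [620.46869497 213.03244406  36.        ]
[[651. 230.   5.]
 [685. 209.   5.]
 [739. 227.   5.]]
```

View pics/z2.png

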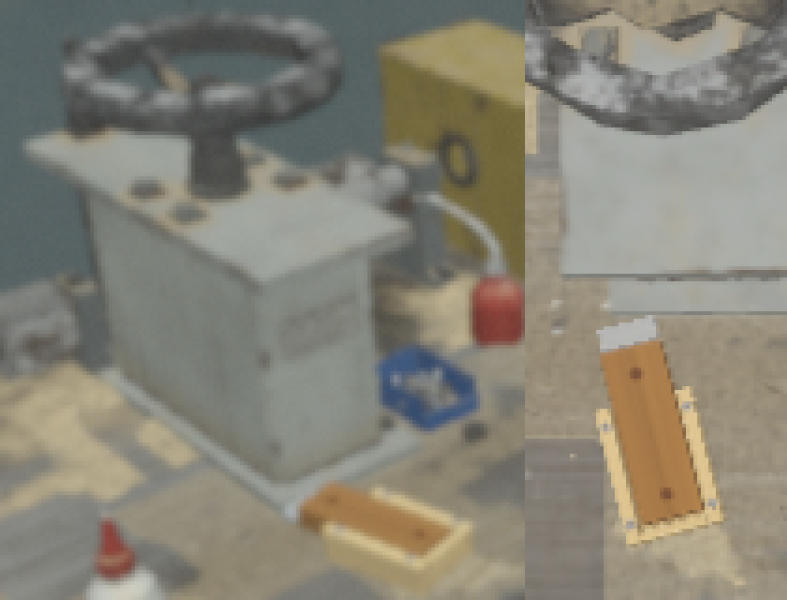

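```bash
cat >> h.py <<'E'
def tri(uv1,uv2,n1="top",n2="scene"):
    P=[]
    for n in(n1,n2):
        p=camera_params(n);P.append(p["mtx"]@np.c_[cv2.Rodrigues(p["rvec"])[0],p["tvec"].ravel()])
    X=cv2.triangulatePoints(P[0],P[1],np.array(uv1,float).reshape(2,1),np.array(uv2,float).reshape(2,1)); X=X[:3,0]/X[3,0]
    for Pm,uv in zip(P,(uv1,uv2)):
        q=Pm@np.r_[X,1]; print("reproj",(q[:2]/q[2]-uv).round(1))
    return X.round(1)
E
python3 - <<'E'
from h import *
print(tri((189.6,163.3),(200.4,165.5)))
E
```

```text
reproj [-0.1 -0.1]
reproj [0.1 0. ]
[635.8 229.5 243.1]
```

Run:
```python
from h import *
s=get_image("scene");t=get_image("top");cv2.imwrite("pics/s2.png",s);cv2.imwrite("pics/t2.png",t)
cv2.imwrite("pics/z3.png",np.hstack([cv2.resize(s[50:250,130:270],(420,600),interpolation=3),cv2.resize(t[100:260,160:260],(375,600),interpolation=3)]))
pose=(np.array([602.6,203.7,179.5]),read_state()["ee_rot"])
print(cast("wrist",[(175,235),(265,258)],np.array([243,243.]),pose).round())
print(cast("wrist",[(175,235),(265,258)],np.array([225,225.]),pose).round())
print(cast("wrist",[(175,235),(265,258)],np.array([0,0.]),pose).round())
```

```text
[[573. 166. 243.]
 [574. 193. 243.]]
[[582. 161. 225.]
 [582. 194. 225.]]
[[684. 103.   0.]
 [687. 213.   0.]]
```

View pics/z3.png

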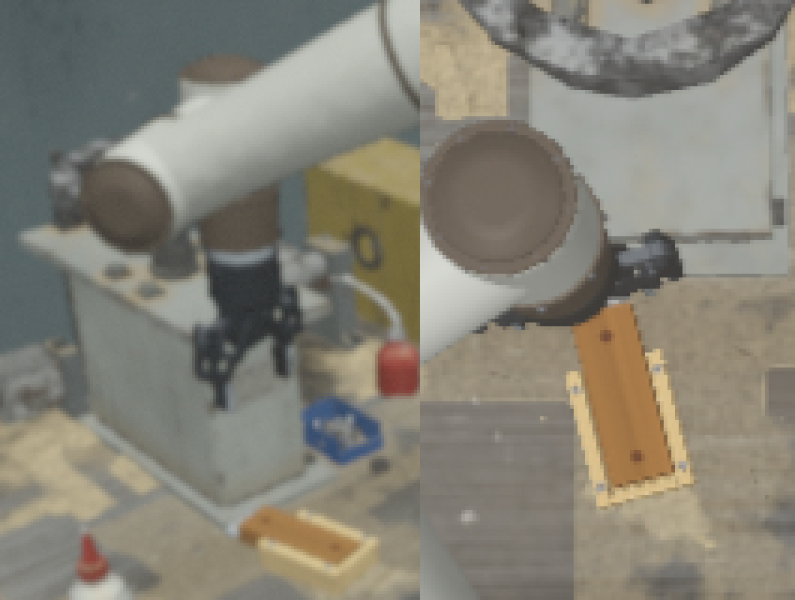

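```bash
python3 -c "
from h import *
to(557,193.5,180); to(557,193.5,48,194.2)"
```

```text
t 2.5 pos [602.9 203.6 180.2] toolx -165.5 tilt [0.3 1.9] F [-0.4  0.8  0. ] M [-0.02  0.02  0.07] w 85.7
tool shift m [0.047  0.0017 0.0001] rows 1.0
t 2.5 pos [602.9 203.6 180.2] toolx -165.5 tilt [0.3 1.9] F [-0.4  0.8  0. ] M [-0.02  0.02  0.07] w 85.7
tool shift m [0.0471 0.0015 0.1321] rows 3.0
tool yaw 0.2962139565192956
```

>>> send_rows --pt "0.047 0.002 0" --pt "0.047 0.002 0" --pt "0.047 0.002 0.05" --pt "0.047 0.002 0.1" --pt "0.047 0.002 0.132" --pt "0.047 0.002 0.132" --pt "0.047 0.002 0.132" --yaw '[0.3, 0.3, 0.3, 0.3, 0.3, 0.3, 0.3]' --fingers '[0, 0, 0, 0, 0, 0, 0]'

```text
clock: 3.2
position: [557.8, 193.9, 49.2]
ee_rot: [-0.124, 0.992, 0.001, 0.001]
contact_force: [0.4, 1.2, 0.4]
gripper_width: 85.6
```

Run:
```python
from h import *
to(595.4,204.9,45)
s=get_image("scene");w=get_image("wrist");cv2.imwrite("pics/s3.png",s)
cv2.imwrite("pics/z4.png",np.hstack([cv2.resize(s[70:270,130:270],(420,600),interpolation=3),cv2.resize(w,(375,281))[:, :].repeat(1,0) if 0 else cv2.copyMakeBorder(cv2.resize(w,(375,281)),0,319,0,0,0)]))
```

```text
t 3.2 pos [557.8 193.9  49.2] toolx -165.79 tilt [1.5 1.9] F [0.4 1.2 0.4] M [ 0.04 -0.02 -0.03] w 85.6
tool shift m [-0.0392  0.0014  0.0042] rows 1.0
```

View pics/z4.png

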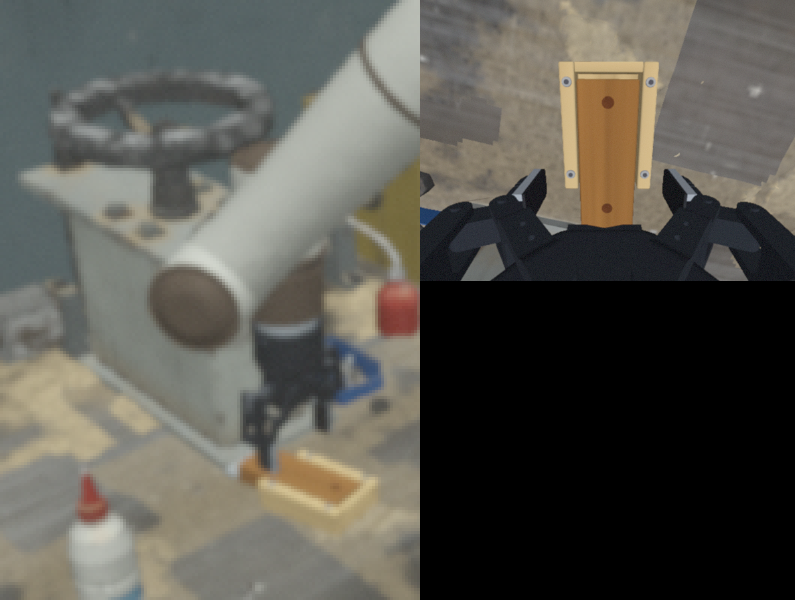

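Run:
```python
from h import *
for z in (260,290,320,350): print(z,cast("scene",[(195,172.7),(195,187)],np.array([z,z-40.])).round())
print(camera_params("scene")["rvec"], (-cv2.Rodrigues(camera_params("scene")["rvec"])[0].T@camera_params("scene")["tvec"].ravel()).round())
j=read_state()["joints"];print(j)
```

```text
260 [[578. 285. 260.]
 [569. 297. 220.]]
290 [[527. 315. 290.]
 [522. 324. 250.]]
320 [[476. 344. 320.]
 [475. 351. 280.]]
350 [[426. 373. 350.]
 [427. 378. 310.]]
[ 0.98459923 -2.25755643  1.2285279 ] [-432.  869.  856.]
[ 6.08450514e-01  5.11144317e-01 -2.96015850e-01 -1.14001333e-03
 -7.57294818e-01 -1.93023088e+00]
```

>>> send_rows --pt "-0.015 0.001 0.003" --pt "-0.025 0.001 0.003" --pt "-0.028 0.001 0.003" --pt "-0.03 0.001 0.003" --pt "-0.032 0.001 0.003" --pt "-0.034 0.001 0.003" --pt "-0.034 0.001 0.003" --yaw '[0, 0, 0, 0, 0, 0, 0]' --fingers '[0, 0, 0, 0, 0, 0, 0]'

```text
clock: 4.0
position: [591.5, 204.1, 48.0]
ee_rot: [-0.124, 0.992, 0.002, 0.003]
contact_force: [0.6, 0.3, 1.2]
gripper_width: 85.3
```

Run:
```python
from h import *
to(594.5,204.7,46);print(read_state()["joint_efforts"].round(1))
s=get_image("scene")
cv2.imwrite("pics/z5.png",cv2.resize(s[130:250,170:270],(600,720)[::1],interpolation=3)[:600])
```

```text
t 4.0 pos [591.5 204.1  48. ] toolx -165.78 tilt [4.7 4.2] F [0.6 0.3 1.2] M [ 0.01 -0.01 -0.03] w 85.3
tool shift m [-0.0031 -0.0002  0.002 ] rows 1.0
[ -0.  -43.4  14.6   3.2   0.    0. ]
```

View pics/z5.png

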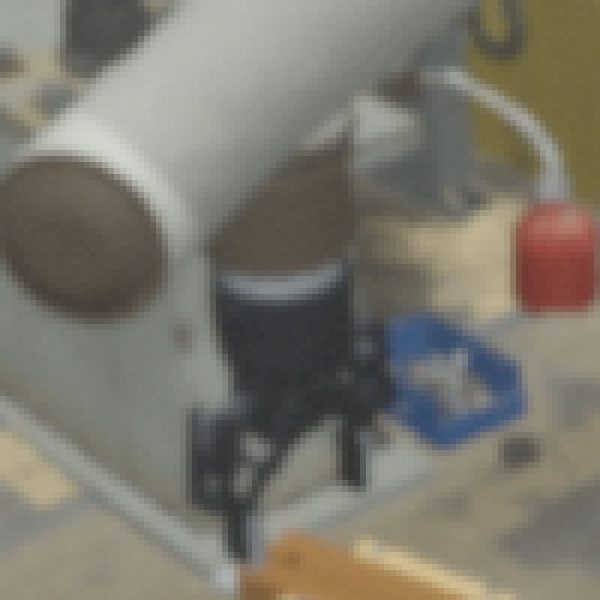

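>>> send_rows --pt "-0.002 0 0.012" --pt "-0.002 0 0.024" --pt "-0.002 0 0.034" --pt "-0.002 0 0.04" --pt "-0.002 0 0.04" --yaw '[0, 0, 0, 0, 0]' --fingers '[0, 0, 0, 0, 0]'

```text
clock: 4.55
position: [592.6, 204.2, 6.2]
ee_rot: [-0.124, 0.992, 0.001, 0.001]
contact_force: [-0.3, -0.3, -0.9]
gripper_width: 85.3
```

Run:
```python
from h import *
to(594.5,204.7,7);print(read_state()["joint_efforts"].round(1))
```

```text
t 4.55 pos [592.6 204.2   6.2] toolx -165.79 tilt [1.8 2.5] F [-0.3 -0.3 -0.9] M [-0.05  0.   -0.01] w 85.3
tool shift m [-0.002  -0.     -0.0008] rows 1.0
[  0.  -44.5  13.4   3.    0.1   0. ]
```

No contact. Nudge 1 mm outward and close.

>>> send_rows --pt "-0.001 0 0" --pt "-0.001 0 0" --pt "-0.001 0 0" --pt "-0.001 0 0" --pt "-0.001 0 0" --pt "-0.001 0 0" --pt "-0.001 0 0" --pt "-0.001 0 0" --pt "-0.001 0 0" --pt "-0.001 0 0" --yaw '[0, 0, 0, 0, 0, 0, 0, 0, 0, 0]' --fingers '[255, 255, 255, 255, 255, 255, 255, 255, 255, 255]'

```text
clock: 5.55
position: [594.1, 204.7, 6.9]
ee_rot: [-0.124, 0.992, 0.001, 0.002]
contact_force: [-0.1, 1.3, 5.1]
gripper_width: 49.1
```

Run:
```python
from h import *
st();print(read_state()["joint_efforts"].round(1))
```

```text
t 5.55 pos [594.1 204.7   6.9] toolx -165.77 tilt [3.1 3.1] F [-0.1  1.3  5.1] M [ 0.19  0.15 -0.01] w 49.1
[ -0.5 -41.6  11.8   2.6   0.    0. ]
```

>>> send_rows --pt "0 0 -0.01" --pt "0 0 -0.02" --pt "0 0 -0.03" --pt "0 0 -0.04" --pt "0 0 -0.05" --pt "0 0 -0.05" --yaw '[0, 0, 0, 0, 0, 0]' --fingers '[255, 255, 255, 255, 255, 255]'

```text
clock: 6.15
position: [595.0, 205.1, 59.1]
ee_rot: [-0.124, 0.992, 0.002, 0.003]
contact_force: [-0.7, 0.1, -1.7]
gripper_width: 49.2
```

Run:
```python
from h import *
st();print(read_state()["joint_efforts"].round(1))
w=get_image("wrist");s=get_image("scene");
cv2.imwrite("pics/z6.png",np.hstack([cv2.resize(w,(400,300)),cv2.resize(s[170:260,180:280],(333,300),interpolation=3)]))
```

```text
t 6.15 pos [595.  205.1  59.1] toolx -165.76 tilt [6.4 4.9] F [-0.7  0.1 -1.7] M [ 0.04 -0.08 -0.02] w 49.2
[ -0.1 -44.3  15.2   3.5  -0.2   0. ]
```

View pics/z6.png

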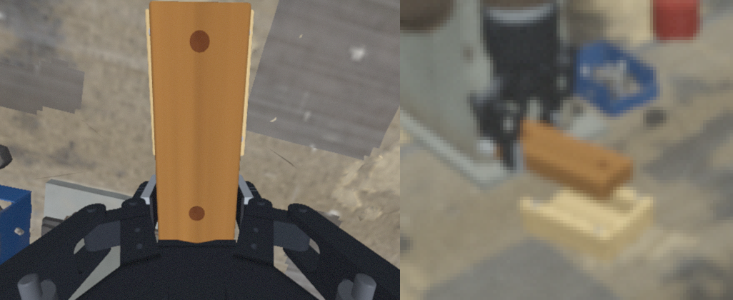

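Run:
```python
from h import *
print(cast("top",[(277,177),(276,150),(290,230),(300,200)],np.zeros(4)).round())
to(560,20,60,188)
```

```text
[[638.   7.   0.]
 [721.   9.   0.]
 [479. -29.   0.]
 [568. -60.   0.]]
t 6.25 pos [593.8 204.6  57.2] toolx -165.79 tilt [3.4 3.5] F [-0.5  0.4 -2.4] M [ 0.01 -0.02 -0.06] w 49.3
tool shift m [ 0.0781 -0.1706 -0.0036] rows 4.0
tool yaw 6.213367690029941
```

Run:
```python
from h import *
to(531,49,60,188)
```

```text
t 6.25 pos [593.8 204.6  57.2] toolx -165.79 tilt [3.4 3.5] F [-0.5  0.4 -2.4] M [ 0.01 -0.02 -0.06] w 49.3
tool shift m [ 0.0991 -0.1354 -0.0035] rows 4.0
tool yaw 6.213367690029941
```

>>> send_rows --pt "0.03 0 -0.004" --pt "0.06 -0.02 -0.004" --pt "0.08 -0.06 -0.004" --pt "0.099 -0.1 -0.004" --pt "0.099 -0.135 -0.004" --pt "0.099 -0.135 -0.004" --pt "0.099 -0.135 -0.004" --pt "0.099 -0.135 -0.004" --yaw '[0, 0, 1, 3, 5, 6.2, 6.2, 6.2]' --fingers '[255, 255, 255, 255, 255, 255, 255, 255]'

```text
clock: 7.05
position: [531.0, 49.8, 60.2]
ee_rot: [-0.07, 0.998, 0.002, 0.002]
contact_force: [-0.4, -0.3, -3.5]
gripper_width: 48.9
```

Run:
```python
from h import *
st()
w=get_image("wrist");s=get_image("scene");t=get_image("top")
cv2.imwrite("pics/z7.png",np.hstack([cv2.resize(w,(400,300)),cv2.resize(s[170:260,210:310],(333,300),interpolation=3)]))
```

```text
t 7.05 pos [531.   49.8  60.2] toolx -171.95 tilt [3.  3.5] F [-0.4 -0.3 -3.5] M [ 0.02 -0.07  0.03] w 48.9
```

View pics/z7.png

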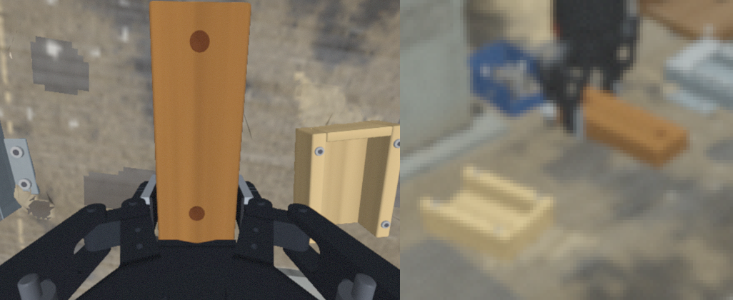

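>>> send_rows --pt "0 0 0.03" --pt "0 0 0.045" --pt "0 0 0.055" --pt "0 0 0.06" --pt "0 0 0.062" --pt "0 0 0.062" --pt "0 0 0.062" --yaw '[0, 0, 0, 0, 0, 0, 0]' --fingers '[255, 255, 255, 255, 255, 255, 255]'

```text
clock: 7.9
position: [531.7, 50.7, -1.0]
ee_rot: [-0.071, 0.997, 0.002, 0.002]
contact_force: [-0.0, 0.3, -2.2]
gripper_width: 49.6
```

Run:
```python
from h import *
st()
s=get_image("scene")
cv2.imwrite("pics/z8.png",cv2.resize(s[170:260,210:310],(667,600),interpolation=3))
```

```text
t 7.9 pos [531.7  50.7  -1. ] toolx -171.88 tilt [4.6 4. ] F [-0.   0.3 -2.2] M [ 0.05 -0.07  0.  ] w 49.6
```

View pics/z8.png

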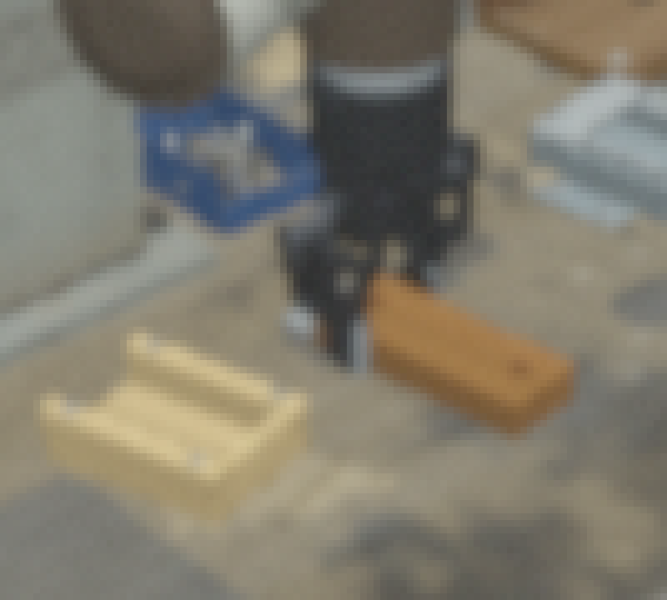

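Still unsupported (−2.2 N weight). Creep down a few mm.

>>> send_rows --pt "0 0 0.002" --pt "0 0 0.003" --pt "0 0 0.003" --yaw '[0, 0, 0]' --fingers '[255, 255, 255]'

```text
clock: 8.25
position: [532.2, 50.8, -2.6]
ee_rot: [-0.071, 0.997, 0.002, 0.003]
contact_force: [-2.4, 1.9, 6.4]
gripper_width: 49.2
```

>>> send_rows --pt "0 0 0" --pt "0 0 0" --pt "0 0 0" --pt "0 0 0" --pt "0 0 0" --pt "0 0 0" --pt "0 0 0" --pt "0 0 -0.03" --pt "0 0 -0.07" --pt "0 0 -0.09" --yaw '[0, 0, 0, 0, 0, 0, 0, 0, 0, 0]' --fingers '[0, 0, 0, 0, 0, 0, 0, 0, 0, 0]'

```text
clock: 9.25
position: [533.1, 50.8, 90.3]
ee_rot: [-0.071, 0.997, 0.002, 0.005]
contact_force: [0.6, -0.1, -0.3]
gripper_width: 85.3
```

Run:
```python
from h import *
to(447,38,130)
```

```text
t 9.25 pos [533.1  50.8  90.3] toolx -171.81 tilt [10.   5.1] F [ 0.6 -0.1 -0.3] M [ 0.05 -0.06  0.03] w 85.3
tool shift m [ 0.0866 -0.0003 -0.0407] rows 2.0
```

>>> send_rows --pt "0.045 0 -0.04" --pt "0.086 0 -0.04" --pt "0.086 0 -0.04" --pt "0.086 0 -0.04" --yaw '[0, 0, 0, 0]' --fingers '[0, 0, 0, 0]'

```text
clock: 9.65
position: [447.0, 38.3, 130.1]
ee_rot: [-0.072, 0.997, 0.002, 0.006]
contact_force: [0.5, 0.4, 1.0]
gripper_width: 85.4
```

Run:
```python
from h import *
st()
t=get_image("top");w=get_image("wrist");cv2.imwrite("pics/t9.png",t);cv2.imwrite("pics/w9.png",w)
cv2.imwrite("pics/z9.png",np.hstack([cv2.resize(w,(400,300)),cv2.resize(t[160:260,220:353],(400,300),interpolation=3)]))
```

```text
t 9.65 pos [447.   38.3 130.1] toolx -171.78 tilt [11.5  5.7] F [0.5 0.4 1. ] M [ 0.03 -0.05 -0.02] w 85.4
```

View pics/z9.png

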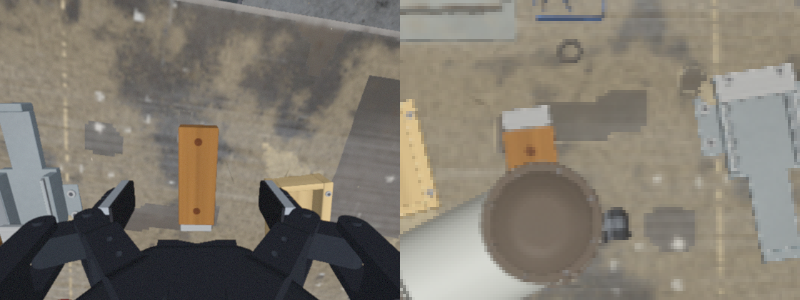

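View pics/w9.png

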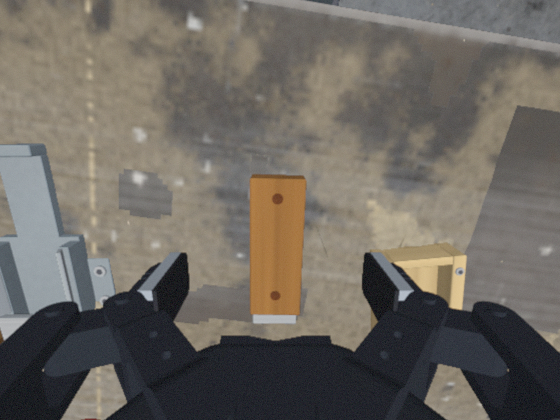

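Run:
```python
from h import *
s,Rt=st();pose=(s["position"],s["ee_rot"])
im=cv2.imread("pics/w9.png")
hsv=cv2.cvtColor(im,cv2.COLOR_BGR2HSV)
m=cv2.inRange(hsv,(5,140,90),(18,255,255)); m[:, :230]=0;m[:,330:]=0
c=max(cv2.findContours(m,0,2)[0],key=cv2.contourArea)
q=cv2.boxPoints(cv2.minAreaRect(c));print(q.round(1),cv2.contourArea(c))
# top face starts where colour is lighter: row profile
print([ (r,im[r,275].tolist()) for r in range(172,190,2)])
t=cast("wrist",[(251,179),(305,179.5),(300.5,315),(251.5,314)],np.full(4,24.),pose);print(t.round(1))
r=(t[0]+t[1])/2;f=(t[2]+t[3])/2;print(r,f,np.linalg.norm(f-r),ang(r,f))
o=np.array([220,160])
k=cast("top",np.array([(502-400,126),(555-400,119)])/3+o,np.full(2,24.));k2=cast("top",np.array([(500-400,113),(550-400,105)])/3+o,np.full(2,8.));print(k.round(1),k2.round(1))
```

```text
t 9.75 pos [448.5  38.7 129.6] toolx -171.8 tilt [11.1  5.4] F [ 0.3  0.1 -1.2] M [ 0.04  0.04 -0.01] w 85.2
[[247.1 312.9]
 [250.1 174.5]
 [305.2 175.7]
 [302.2 314.1]] 7009.5
[(172, [125, 130, 133]), (174, [97, 108, 120]), (176, [46, 81, 114]), (178, [48, 91, 131]), (180, [69, 121, 163]), (182, [58, 112, 159]), (184, [64, 113, 159]), (186, [62, 114, 160]), (188, [60, 110, 159])]
[[427.7  14.7  24. ]
 [421.6  60.8  24. ]
 [556.   79.5  24. ]
 [561.6  31.3  24. ]]
[424.65402769  37.77275528  24.        ] [558.76985582  55.39949517  24.        ] 135.26920312288217 7.487425235749762
[[561.1  75.9  24. ]
 [567.3  24.   24. ]] [[575.9  78.4   8. ]
 [583.2  28.8   8. ]]
```

Run:
```python
from h import *
to(458.4,40.8,-2,187.8)
```

```text
t 9.75 pos [448.5  38.7 129.6] toolx -171.8 tilt [11.1  5.4] F [ 0.3  0.1 -1.2] M [ 0.04  0.04 -0.01] w 85.2
tool shift m [-0.0085  0.0002  0.1317] rows 3.0
tool yaw 0.40075799965211445
```

>>> send_rows --pt "-0.0085 0 0.05" --pt "-0.0085 0 0.09" --pt "-0.0085 0 0.12" --pt "-0.0085 0 0.131" --pt "-0.0085 0 0.131" --pt "-0.0085 0 0.131" --pt "-0.0085 0 0.131" --pt "-0.0085 0 0.131" --pt "-0.0085 0 0.131" --pt "-0.0085 0 0.131" --pt "-0.0085 0 0.131" --pt "-0.0085 0 0.131" --yaw '[0.4, 0.4, 0.4, 0.4, 0.4, 0.4, 0.4, 0.4, 0.4, 0.4, 0.4, 0.4]' --fingers '[0, 0, 0, 0, 0, 255, 255, 255, 255, 255, 255, 255]'

```text
clock: 10.95
position: [459.4, 41.1, -0.2]
ee_rot: [-0.068, 0.998, 0.003, 0.007]
contact_force: [-1.7, 1.2, 6.8]
gripper_width: 49.1
```

Run:
```python
from h import *
st()
```

```text
t 10.95 pos [ 4.594e+02  4.110e+01 -2.000e-01] toolx -172.18 tilt [13.8  6.4] F [-1.7  1.2  6.8] M [ 0.1   0.18 -0.06] w 49.1
```

Run:
```python
from h import *
to(459.4,41,80);to(480,-70,80,188)
```

```text
t 10.95 pos [ 4.594e+02  4.110e+01 -2.000e-01] toolx -172.18 tilt [13.8  6.4] F [-1.7  1.2  6.8] M [ 0.1   0.18 -0.06] w 49.1
tool shift m [-0.0011  0.0003 -0.0802] rows 2.0
t 10.95 pos [ 4.594e+02  4.110e+01 -2.000e-01] toolx -172.18 tilt [13.8  6.4] F [-1.7  1.2  6.8] M [ 0.1   0.18 -0.06] w 49.1
tool shift m [-0.0064 -0.1125 -0.0806] rows 3.0
tool yaw -0.1761015602360203
```

>>> send_rows --pt "0 0 -0.02" --pt "0 0 -0.05" --pt "0 -0.02 -0.08" --pt "-0.003 -0.06 -0.08" --pt "-0.006 -0.1 -0.08" --pt "-0.006 -0.112 -0.08" --pt "-0.006 -0.112 -0.08" --yaw '[0, 0, 0, 0, 0, 0, 0]' --fingers '[255, 255, 255, 255, 255, 255, 255]'

```text
clock: 11.65
position: [478.6, -71.1, 78.9]
ee_rot: [-0.066, 0.998, 0.003, 0.006]
contact_force: [0.4, 0.9, -2.5]
gripper_width: 48.9
```

Run:
```python
from h import *
s,_=st(); print(s["position"],s["ee_rot"])
w=get_image("wrist");s=get_image("scene");cv2.imwrite("pics/w10.png",w);cv2.imwrite("pics/s10.png",s);
cv2.imwrite("pics/z10.png",cv2.resize(s[150:250,220:353],(800,600),interpolation=3))
```

```text
t 11.65 pos [478.6 -71.1  78.9] toolx -172.39 tilt [12.3  6.5] F [ 0.4  0.9 -2.5] M [0.01 0.14 0.  ] w 48.9
[478.63412505 -71.08852408  78.88206668] [-0.06638095  0.9977703   0.00282103  0.00632715]
```

View pics/w10.png

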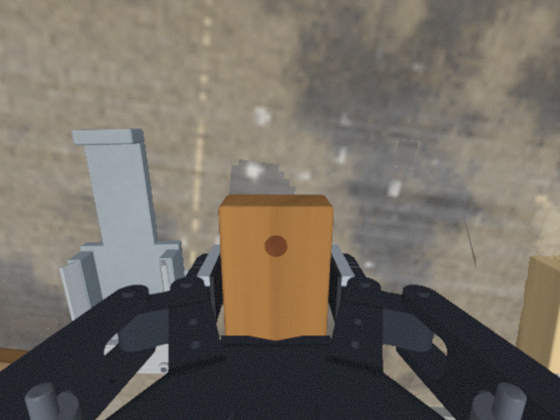

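View pics/z10.png

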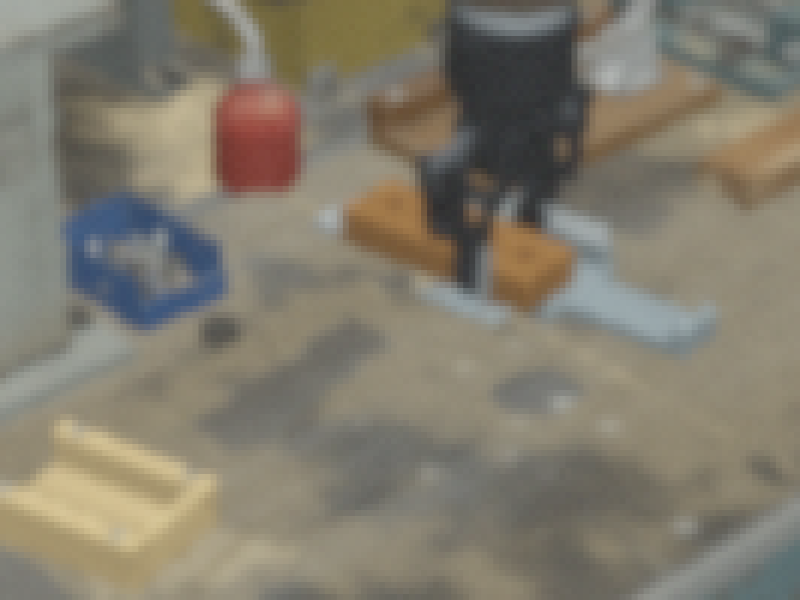

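Run:
```python
import cv2
w=cv2.imread("pics/w10.png")
cv2.imwrite("pics/z11.png",cv2.resize(w[115:265,50:200],(600,600),interpolation=3))
```

```text
(no output)
```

View pics/z11.png

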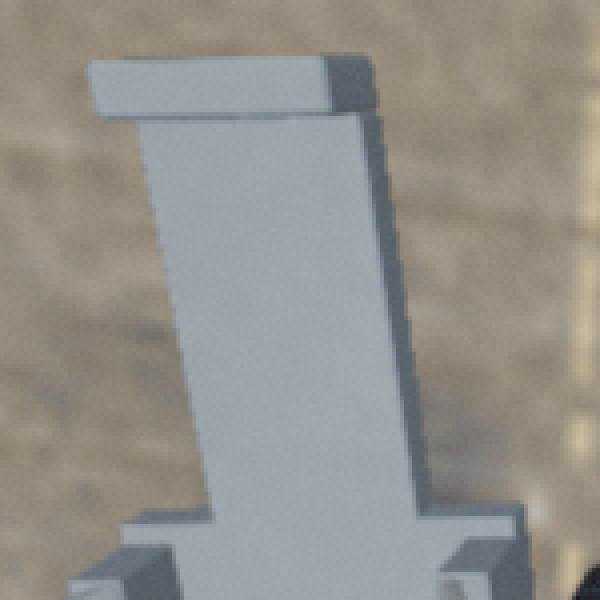

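Run:
```python
from h import *
pose=(np.array([478.63,-71.09,78.88]),np.array([-0.06638095,0.9977703,0.00282103,0.00632715]))
f=lambda a,z: cast("wrist",np.array(a)/4+np.array([50,115]),np.full(len(a),float(z)),pose)
s=f([(88,62),(325,57),(100,117),(330,115)],22);print(s.round(1))
b=f([(140,125),(212,512),(362,118),(415,515)],12);print(b.round(1))
print("bed ang",ang(b[0],b[1]),ang(b[2],b[3]),"sill normal",ang(s[1],s[0])-90,ang(s[3],s[2])-90, "widths",np.linalg.norm(s[0]-s[1]),np.linalg.norm(b[0]-b[2]),np.linalg.norm((s[0]-s[2])))
a=np.radians(8);u=np.array([np.cos(a),np.sin(a)])
print("sill mid outer",(s[0]+s[1])/2,"inner",(s[2]+s[3])/2)
for m,x in(((s[0]+s[1])/2,-93),((s[2]+s[3])/2,-83),((b[1]+b[3])/2,-2)): print(m[:2]-x*u)
```

```text
[[ 431.7 -212.1   22. ]
 [ 425.8 -173.6   22. ]
 [ 440.5 -210.6   22. ]
 [ 435.1 -172.8   22. ]]
[[ 442.4 -210.3   12. ]
 [ 514.8 -200.1   12. ]
 [ 436.1 -171.9   12. ]
 [ 510.4 -161.4   12. ]]
bed ang 8.050722838815856 8.028026877872321 sill normal -171.2597158980267 -171.94930251172093 widths 38.96399547425598 38.97684671312616 8.846159690954332
sill mid outer [ 428.77007255 -192.82500554   22.        ] inner [ 437.78082112 -191.7094628    22.        ]
[ 520.86500295 -179.88190715]
[ 519.97307082 -180.15809542]
[ 514.56426458 -180.48849774]
```

Run:
```python
from h import *
pose=(np.array([478.63,-71.09,78.88]),np.array([-0.06638095,0.9977703,0.00282103,0.00632715]))
w=cv2.imread("pics/w10.png"); print([(r,int(w[r,255,2])) for r in range(190,215)])
Rt=R.from_quat(pose[1]).as_matrix()
for row in(205,207,209):
    p=cast("wrist",[(222,row),(331,row)],np.full(2,103.6),pose); print(row,((p-pose[0])@Rt).round(1))
p=cast("wrist",[(276,246)],np.full(1,103.6),pose); print(((p-pose[0])@Rt).round(1))
```

```text
[(190, 128), (191, 125), (192, 121), (193, 122), (194, 115), (195, 112), (196, 120), (197, 121), (198, 115), (199, 121), (200, 119), (201, 119), (202, 113), (203, 116), (204, 121), (205, 128), (206, 150), (207, 169), (208, 170), (209, 170), (210, 171), (211, 171), (212, 172), (213, 173), (214, 170)]
205 [[ 36.5 -22.4 -25.3]
 [ 36.4  22.9 -25.1]]
207 [[ 35.6 -22.4 -25.3]
 [ 35.5  22.9 -25.1]]
209 [[ 34.7 -22.4 -25.3]
 [ 34.6  23.  -25.1]]
[[ 18.   0. -25.]]
```

Run:
```python
from h import *
to(462.9,-189.9,62,188.05)
```

```text
t 11.75 pos [478.7 -69.6  78.9] toolx -172.22 tilt [12.4  6.5] F [-0.3  0.2 -2.4] M [ 0.05  0.12 -0.04] w 48.9
tool shift m [ 0.0322 -0.1172  0.016 ] rows 3.0
tool yaw -0.272667414458283
```

>>> send_rows --pt "0.032 -0.03 0" --pt "0.032 -0.07 0" --pt "0.032 -0.1 0.005" --pt "0.032 -0.117 0.016" --pt "0.032 -0.117 0.016" --pt "0.032 -0.117 0.016" --pt "0.032 -0.117 0.016" --yaw '[-0.3, -0.3, -0.3, -0.3, -0.3, -0.3, -0.3]' --fingers '[255, 255, 255, 255, 255, 255, 255]'

```text
clock: 12.45
position: [463.1, -188.5, 62.2]
ee_rot: [-0.071, 0.997, 0.003, 0.006]
contact_force: [0.0, -0.0, -1.8]
gripper_width: 48.7
```

Run:
```python
from h import *
to(462.9,-189.9,62,188.05)
w=get_image("wrist");s=get_image("scene");t=get_image("top");cv2.imwrite("pics/w12.png",w);cv2.imwrite("pics/t12.png",t);cv2.imwrite("pics/s12.png",s);
a=cv2.resize(w,(400,300));b=cv2.resize(s[160:220,270:350],(400,300),interpolation=3);c=cv2.resize(t[170:260,300:380],(267,300),interpolation=3)
cv2.imwrite("pics/z12.png",np.vstack([np.hstack([a,b]),np.hstack([c,np.zeros((300,533,3),np.uint8)])]))
```

```text
t 12.45 pos [ 463.1 -188.5   62.2] toolx -171.82 tilt [12.4  6.6] F [ 0.  -0.  -1.8] M [0.   0.15 0.02] w 48.7
tool shift m [ 0.0004 -0.0013  0.0002] rows 1.0
tool yaw 0.1315888316944438
```

View pics/z12.png

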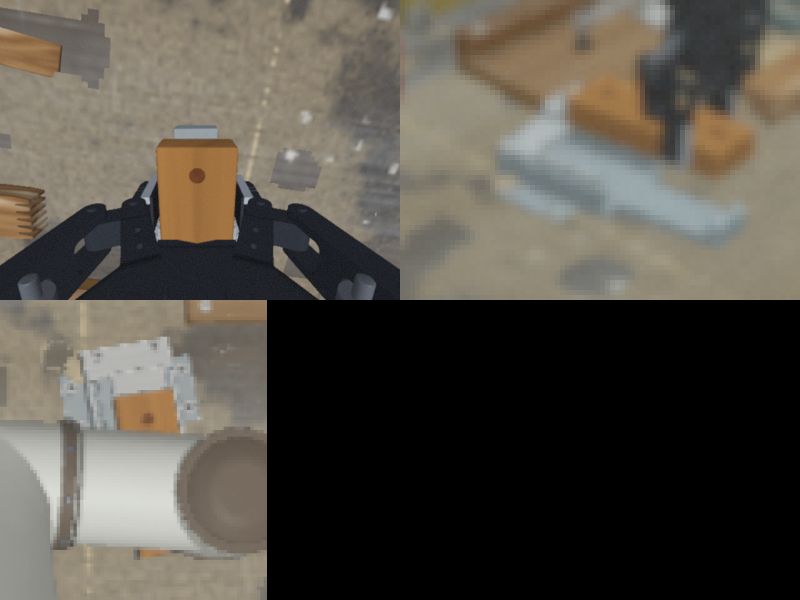

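Run:
```python
import cv2
t=cv2.imread("pics/t12.png")
cv2.imwrite("pics/z13.png",cv2.resize(t[175:215,315:370],(770,560),interpolation=3))
```

```text
(no output)
```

View pics/z13.png

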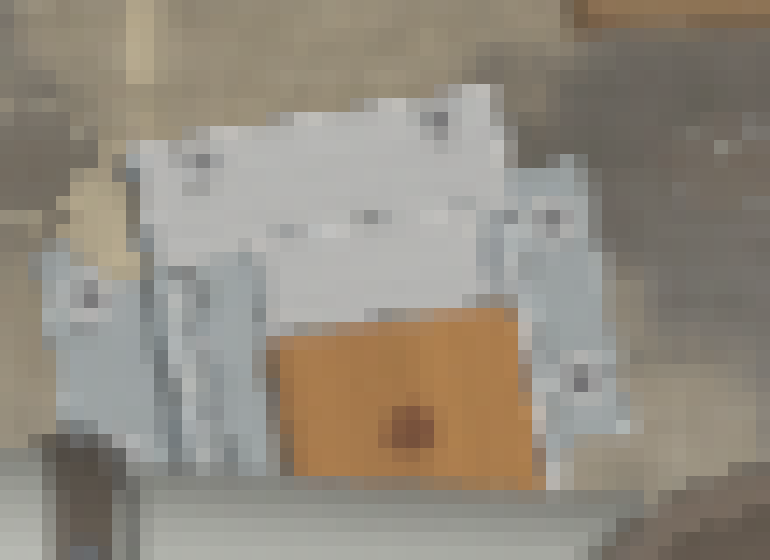

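```bash
cat >> h.py <<'E'
H0=np.array([520.3,-181.8]);HA=np.radians(8.05)
def hol(p):
    d=np.atleast_2d(p)[:,:2]-H0;c,s=np.cos(HA),np.sin(HA)
    return np.c_[d[:,0]*c+d[:,1]*s,-d[:,0]*s+d[:,1]*c].round(1)
E
python3 - <<'E'
from h import *
o=np.array([315,175])
f=lambda a,z: hol(cast("top",np.array(a)/14+o,np.full(len(a),float(z))))
print("wood front",f([(272,342),(515,308)],86.),"tongue end approx",f([(262,250),(478,215)],70.))
print("lip back",f([(140,140),(492,88)],35),"lip front",f([(155,255),(490,205)],35))
E
```

```text
wood front [[ 41.5  23.4]
 [ 40.8 -26.2]] tongue end approx [[ 62.1  20.1]
 [ 62.4 -24.7]]
lip back [[ 92.8  36.7]
 [ 92.4 -38. ]] lip front [[ 68.5  37.5]
 [ 68.2 -33.4]]
```

>>> send_rows --pt "0 -0.001 0.01" --pt "0 -0.001 0.02" --pt "0 -0.001 0.026" --pt "0 -0.001 0.032" --pt "0 -0.001 0.036" --pt "0 -0.001 0.036" --yaw '[-0.6, -0.6, -0.6, -0.6, -0.6, -0.6]' --fingers '[255, 255, 255, 255, 255, 255]'

```text
clock: 13.2
position: [463.5, -189.6, 25.6]
ee_rot: [-0.076, 0.997, 0.003, 0.006]
contact_force: [-0.4, -0.0, -2.1]
gripper_width: 48.8
```

Run:
```python
from h import *
s,_=st(); print(hol(s["position"]))
w=get_image("wrist");s=get_image("scene");t=get_image("top");cv2.imwrite("pics/t14.png",t);cv2.imwrite("pics/s14.png",s)
b=cv2.resize(s[165:215,275:345],(560,400),interpolation=3);
cv2.imwrite("pics/z14.png",b)
```

```text
t 13.2 pos [ 463.5 -189.6   25.6] toolx -171.24 tilt [11.5  6.6] F [-0.4 -0.  -2.1] M [0.03 0.17 0.04] w 48.8
[[-57.3   0.3]]
```

View pics/z14.png

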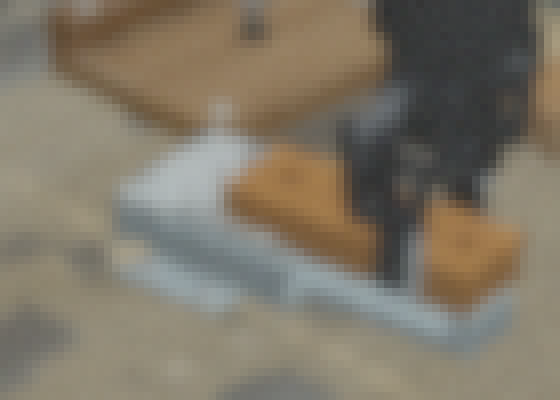

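>>> send_rows --pt "0 0 0.002" --pt "0 0 0.004" --pt "0 0 0.005" --pt "0 0 0.005" --yaw '[0, 0, 0, 0]' --fingers '[255, 255, 255, 255]'

```text
clock: 13.75
position: [464.1, -189.6, 21.7]
ee_rot: [-0.077, 0.997, 0.003, 0.007]
contact_force: [-0.7, 0.1, 1.0]
gripper_width: 48.6
```

Run:
```python
from h import *
s,_=st(); print(hol(s["position"]))
```

```text
t 13.75 pos [ 464.1 -189.6   21.7] toolx -171.22 tilt [13.   6.4] F [-0.7  0.1  1. ] M [-0.01  0.56  0.01] w 48.6
[[-56.8   0.2]]
```

>>> send_rows --pt "0 0 0.002" --pt "0 0 0.003" --pt "0 0 0.004" --pt "0 0 0.004" --yaw '[0, 0, 0, 0]' --fingers '[255, 255, 255, 255]'

```text
clock: 14.15
position: [465.2, -189.5, 20.0]
ee_rot: [-0.077, 0.997, 0.002, 0.008]
contact_force: [-2.9, 3.4, 15.6]
gripper_width: 48.7
```

Run:
```python
from h import *
s,_=st(); print(hol(s["position"]))
```

```text
t 14.15 pos [ 465.2 -189.5   20. ] toolx -171.16 tilt [15.1  5.7] F [-2.9  3.4 15.6] M [ 1.03  1.42 -0.13] w 48.7
[[-55.6   0.1]]
```

>>> send_rows --pt "0 0 0.003" --pt "0 0 0.005" --pt "0 0 0.006" --pt "0 0 0.006" --yaw '[0, 0, 0, 0]' --fingers '[255, 255, 255, 255]'

```text
clock: 14.55
position: [465.6, -189.5, 19.4]
ee_rot: [-0.077, 0.997, 0.002, 0.008]
contact_force: [-11.5, 7.2, 42.1]
gripper_width: 49.2
```

Run:
```python
from h import *
s,_=st(); print(hol(s["position"]))
w=get_image("wrist");s=get_image("scene");
cv2.imwrite("pics/z15.png",np.hstack([cv2.resize(s[165:215,275:345],(420,300),interpolation=3),cv2.resize(w,(380,300))]))
```

```text
t 14.55 pos [ 465.6 -189.5   19.4] toolx -171.12 tilt [16.3  4.9] F [-11.5   7.2  42.1] M [ 2.24  3.64 -0.3 ] w 49.2
[[-55.2   0.1]]
```

View pics/z15.png

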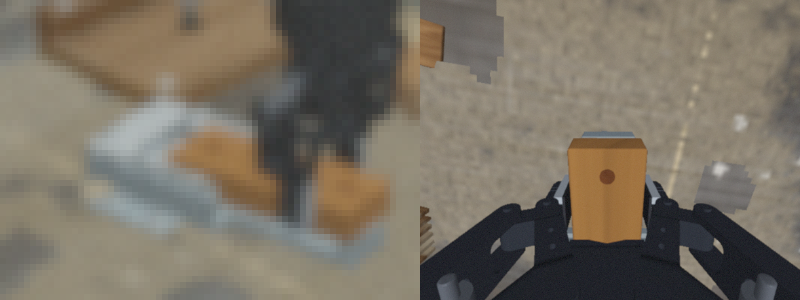

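>>> send_rows --pt "0 0 -0.002" --pt "0 0 -0.002" --pt "0 0 -0.002" --pt "0 0 -0.002" --pt "0 0 -0.002" --pt "0 0 -0.002" --yaw '[0, 0, 0, 0, 0, 0]' --fingers '[255, 255, 95, 95, 95, 95]'

```text
clock: 15.25
position: [465.6, -189.5, 20.9]
ee_rot: [-0.077, 0.997, 0.002, 0.008]
contact_force: [-0.5, 0.4, 0.4]
gripper_width: 53.9
```

Run:
```python
from h import *
s,_=st(); print(hol(s["position"]))
w=get_image("wrist");s=get_image("scene");t=get_image("top");cv2.imwrite("pics/t16.png",t)
cv2.imwrite("pics/z16.png",np.hstack([cv2.resize(s[165:215,275:345],(420,300),interpolation=3),cv2.resize(w,(380,300))]))
```

```text
t 15.25 pos [ 465.6 -189.5   20.9] toolx -171.12 tilt [15.8  4.9] F [-0.5  0.4  0.4] M [-0.01  0.01  0.01] w 53.9
[[-55.3   0. ]]
```

View pics/z16.png

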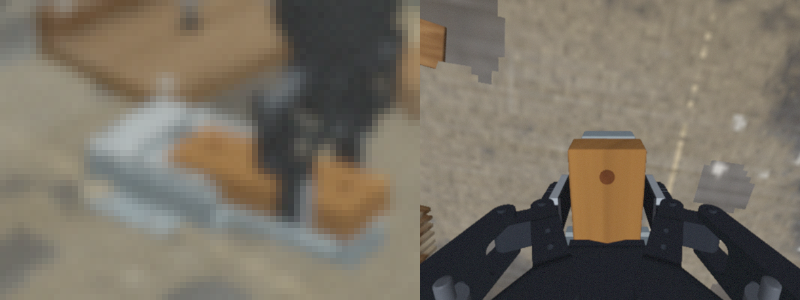

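Run:
```python
import cv2
t=cv2.imread("pics/t16.png")
cv2.imwrite("pics/z17.png",cv2.resize(t[175:215,315:370],(770,560),interpolation=3))
```

```text
(no output)
```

View pics/z17.png

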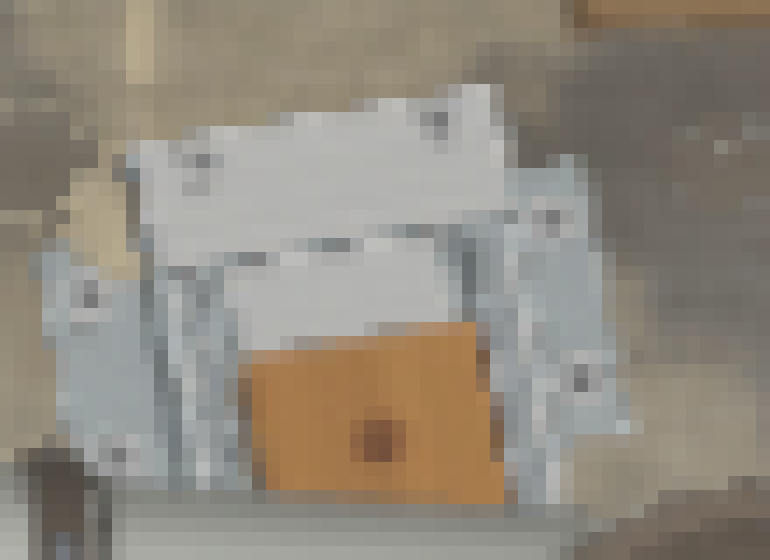

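Run:
```python
from h import *
o=np.array([315,175])
f=lambda a,z: hol(cast("top",np.array(a)/14+o,np.full(len(a),float(z))))
print("wood front",f([(240,362),(478,322)],37.5),"tongue side corners",f([(238,350),(222,275),(462,330),(445,240)],20.))
print("cheek inner?",f([(210,300),(470,270)],38),"lip front",f([(155,265),(490,215)],35))
```

```text
wood front [[ 43.3  24. ]
 [ 44.  -26.4]] tongue side corners [[ 47.6  21.6]
 [ 63.9  22.4]
 [ 44.6 -25.7]
 [ 64.  -25.4]]
cheek inner? [[ 57.1  28.1]
 [ 55.  -26.5]] lip front [[ 66.4  37.8]
 [ 66.1 -33.1]]
```

Run:
```python
from h import *
c,s_=np.cos(HA),np.sin(HA)
p=H0+np.array([-40.4*c-0.3*s_,-40.4*s_+0.3*c]); print(p)
to(p[0],p[1],21.2,188.05)
```

```text
[ 480.25608073 -187.16045981]
t 15.4 pos [ 465.6 -189.5   21.1] toolx -171.12 tilt [16.2  4.9] F [ 0.4 -0.1 -0.2] M [ 0.01  0.08 -0.01] w 53.7
tool shift m [-0.0148  0.0001  0.0002] rows 1.0
tool yaw 0.8311847355437294
```

>>> send_rows --pt "0 0 0" --pt "0 0 0" --pt "0 0 0" --pt "0 0 0" --pt "0 0 -0.0005" --pt "0 0 -0.0005" --yaw '[0, 0, 0, 0, 0, 0]' --fingers '[255, 255, 255, 255, 255, 255]'

```text
clock: 16.0
position: [465.7, -189.5, 21.5]
ee_rot: [-0.077, 0.997, 0.002, 0.008]
contact_force: [0.7, 0.3, 1.5]
gripper_width: 49.1
```

Run:
```python
from h import *
s,_=st(); print(hol(s["position"]))
```

```text
t 16.0 pos [ 465.7 -189.5   21.5] toolx -171.12 tilt [16.4  4.9] F [0.7 0.3 1.5] M [ 0.07 -0.03 -0.04] w 49.1
[[-55.1   0. ]]
```

Gripped tilted. Slide forward under the lip in small steps.

>>> send_rows --pt "-0.003 0 0" --pt "-0.006 0 0" --pt "-0.009 0 0" --pt "-0.011 0 0" --pt "-0.011 0 0" --yaw '[0.2, 0.4, 0.6, 0.6, 0.6]' --fingers '[255, 255, 255, 255, 255]'

```text
clock: 16.5
position: [477.1, -187.7, 21.4]
ee_rot: [-0.072, 0.997, 0.002, 0.009]
contact_force: [0.3, -0.3, -1.6]
gripper_width: 48.7
```

Run:
```python
from h import *
s,_=st(); print(hol(s["position"]))
t=get_image("top");cv2.imwrite("pics/t18.png",t);w=get_image("wrist")
cv2.imwrite("pics/z18.png",np.hstack([cv2.resize(t[175:215,315:370],(440,320),interpolation=3),cv2.resize(w[150:350,200:360],(256,320))]))
```

```text
t 16.5 pos [ 477.1 -187.7   21.4] toolx -171.71 tilt [16.8  4.9] F [ 0.3 -0.3 -1.6] M [-0.05 -0.03  0.01] w 48.7
[[-43.6   0.2]]
```

View pics/z18.png

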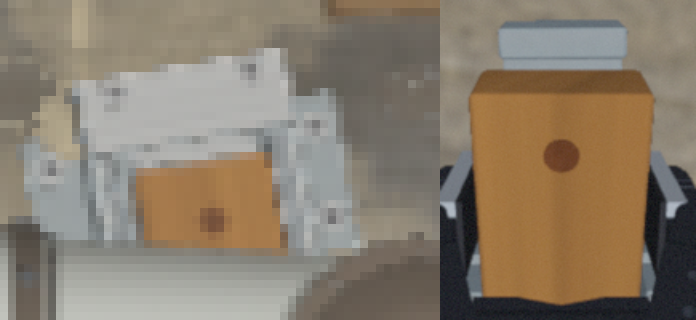

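>>> send_rows --pt "-0.002 0 0" --pt "-0.0035 0 0" --pt "-0.0035 0 0" --yaw '[0, 0, 0]' --fingers '[255, 255, 255]'

```text
clock: 16.9
position: [480.4, -187.2, 21.5]
ee_rot: [-0.072, 0.997, 0.002, 0.008]
contact_force: [0.4, 0.2, -1.1]
gripper_width: 49.0
```

Run:
```python
from h import *
s,_=st(); print(hol(s["position"]))
t=get_image("top")
cv2.imwrite("pics/z19.png",cv2.resize(t[175:215,315:370],(770,560),interpolation=3))
w=get_image("wrist");cv2.imwrite("pics/w19.png",w)
```

```text
t 16.9 pos [ 480.4 -187.2   21.5] toolx -171.71 tilt [16.5  4.9] F [ 0.4  0.2 -1.1] M [0.01 0.06 0.06] w 49.0
[[-40.3   0.3]]
```

View pics/z19.png

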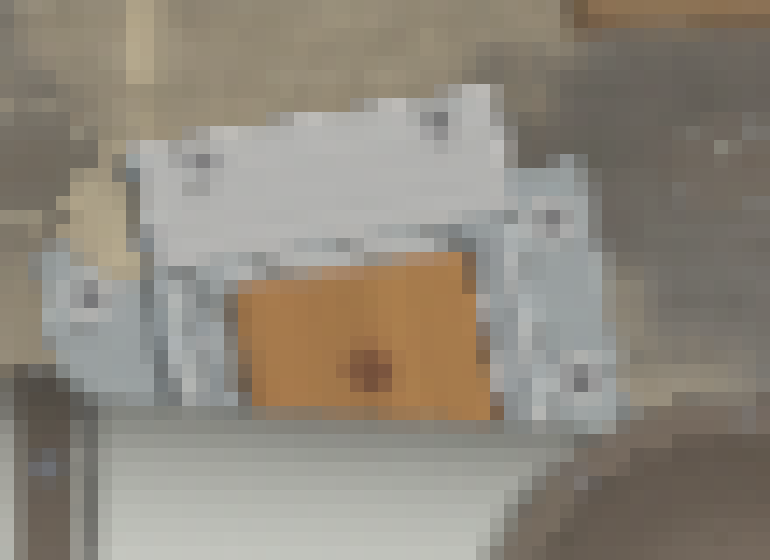

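View pics/w19.png

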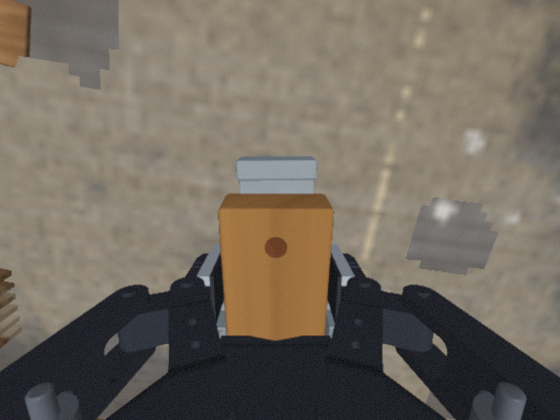

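>>> send_rows --pt "0 0 0.002" --pt "0 0 0.004" --pt "0 0 0.005" --pt "0 0 0.005" --yaw '[0, 0, 0, 0]' --fingers '[255, 255, 255, 255]'

```text
clock: 17.4
position: [479.7, -187.3, 16.4]
ee_rot: [-0.072, 0.997, 0.002, 0.008]
contact_force: [-4.0, -2.1, 3.2]
gripper_width: 48.6
```

Run:
```python
from h import *
s,_=st(); print(hol(s["position"]))
```

```text
t 17.4 pos [ 479.7 -187.3   16.4] toolx -171.75 tilt [15.6  5. ] F [-4.  -2.1  3.2] M [-0.46  0.74 -0.03] w 48.6
[[-41.    0.2]]
```

>>> send_rows --pt "0.0008 0 0.002" --pt "0.001 0 0.003" --pt "0.001 0 0.004" --pt "0.001 0 0.004" --yaw '[0, 0, 0, 0]' --fingers '[255, 255, 255, 255]'

```text
clock: 17.8
position: [479.3, -187.5, 13.2]
ee_rot: [-0.072, 0.997, 0.002, 0.008]
contact_force: [-5.1, 0.8, 8.6]
gripper_width: 48.7
```

Run:
```python
from h import *
s,_=st(); print(hol(s["position"]))
w=get_image("wrist");s=get_image("scene");
cv2.imwrite("pics/z20.png",np.hstack([cv2.resize(s[165:215,275:345],(420,300),interpolation=3),cv2.resize(w[100:400],(380,300))]))
```

```text
t 17.8 pos [ 479.3 -187.5   13.2] toolx -171.75 tilt [16.7  4.7] F [-5.1  0.8  8.6] M [-0.07  0.64 -0.04] w 48.7
[[-41.4   0.1]]
```

View pics/z20.png

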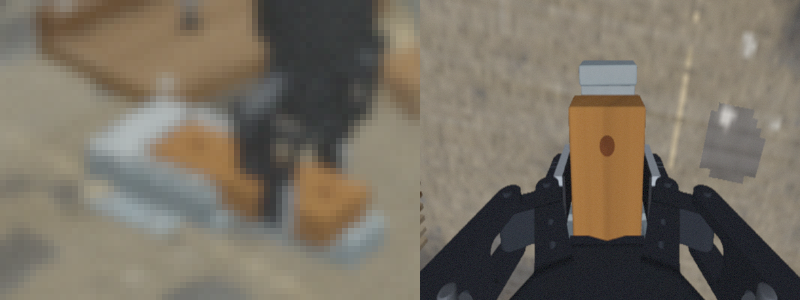

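>>> send_rows --pt "0.0007 0 0.001" --pt "0.001 0 0.002" --pt "0.001 0 0.0025" --pt "0.001 0 0.0025" --yaw '[0, 0, 0, 0]' --fingers '[255, 255, 255, 255]'

```text
clock: 18.3
position: [479.3, -187.6, 13.2]
ee_rot: [-0.072, 0.997, 0.001, 0.01]
contact_force: [-7.1, 3.4, 20.4]
gripper_width: 48.9
```

Run:
```python
from h import *
s,_=st(); print(hol(s["position"]))
```

```text
t 18.3 pos [ 479.3 -187.6   13.2] toolx -171.72 tilt [19.1  4.3] F [-7.1  3.4 20.4] M [ 0.92  1.39 -0.16] w 48.9
[[-41.4   0. ]]
```

>>> send_rows --pt "0 0 0" --pt "0 0 0" --pt "0 0 0" --pt "0 0 0" --pt "0 0 0" --pt "0 0 0" --pt "0 0 -0.02" --pt "0 0 -0.06" --pt "0 0 -0.1" --pt "0 0 -0.1" --yaw '[0, 0, 0, 0, 0, 0, 0, 0, 0, 0]' --fingers '[0, 0, 0, 0, 0, 0, 0, 0, 0, 0]'

```text
clock: 19.3
position: [481.2, -188.7, 118.7]
ee_rot: [-0.073, 0.997, -0.0, 0.015]
contact_force: [1.4, 0.2, -0.8]
gripper_width: 85.1
```

Run:
```python
from h import *
s,_=st(); print(hol(s["position"]), s["position"],s["ee_rot"])
w=get_image("wrist");s=get_image("scene");cv2.imwrite("pics/w21.png",w);cv2.imwrite("pics/s21.png",s)
cv2.imwrite("pics/z21.png",cv2.resize(s[165:215,275:345],(700,500),interpolation=3))
```

```text
t 19.3 pos [ 481.2 -188.7  118.7] toolx -171.63 tilt [30.9  2.1] F [ 1.4  0.2 -0.8] M [ 0.01 -0.02  0.05] w 85.1
[[-39.7  -1.4]] [ 481.1752322  -188.69767959  118.65328681] [-7.29101194e-02  9.97218405e-01 -9.73011495e-05  1.54776619e-02]
```

View pics/z21.png

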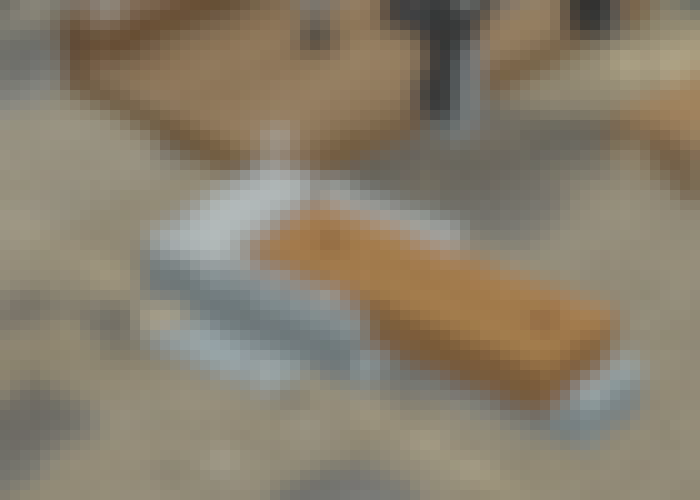

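View pics/w21.png

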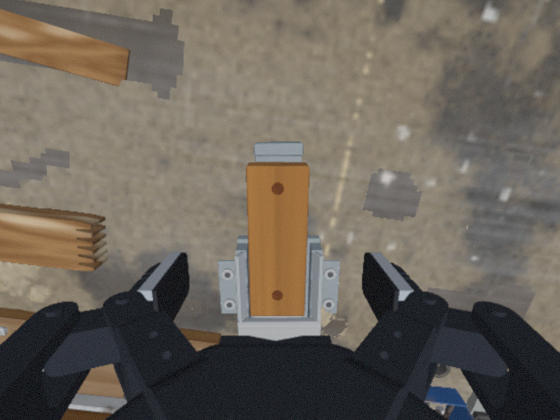

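Run:
```python
from h import *
pose=(np.array([481.175,-188.698,118.653]),np.array([-7.29101194e-02,9.97218405e-01,-9.73011495e-05,1.54776619e-02]))
w=cv2.imread("pics/w21.png"); cv2.imwrite("pics/z22.png",cv2.resize(w[135:345,225:345],(440,770)[:2],interpolation=3)[:600])
cv2.imwrite("pics/z23.png",cv2.resize(w[135:185,235:325],(792,440),interpolation=3))
to(440,-300,200)
```

```text
t 19.4 pos [ 477.7 -187.9  114. ] toolx -171.74 tilt [21.5  4.5] F [-1.3  0.6 -1.7] M [-0.03  0.09  0.01] w 85.1
tool shift m [ 0.0515 -0.1054 -0.0873] rows 3.0
```

View pics/z23.png

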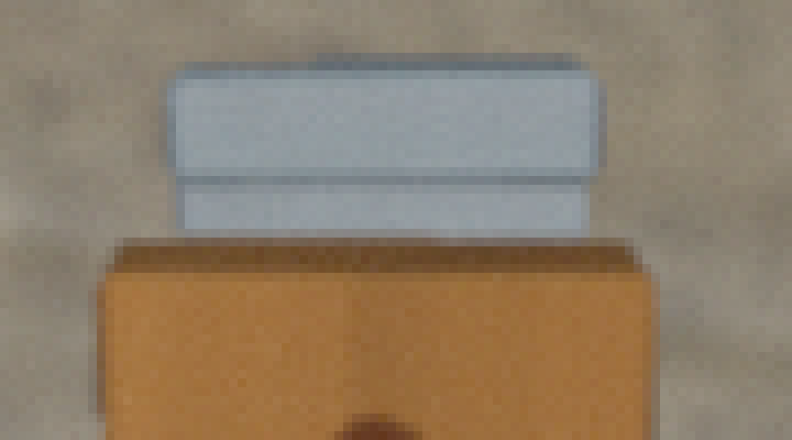

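>>> send_rows --pt "0.02 -0.03 -0.04" --pt "0.05 -0.1 -0.085" --pt "0.05 -0.1 -0.085" --pt "0.05 -0.1 -0.085" --pt "0.05 -0.1 -0.085" --yaw '[0, 0, 0, 0, 0]' --fingers '[0, 0, 0, 0, 0]'

```text
clock: 19.9
position: [439.7, -294.6, 196.2]
ee_rot: [-0.071, 0.997, 0.002, 0.01]
contact_force: [-0.4, 0.9, -0.7]
gripper_width: 85.2
```

Run:
```python
from h import *
s,_=st(); pose=(s["position"],s["ee_rot"]); np.save("pose24.npy",np.r_[pose[0],pose[1]])
w=get_image("wrist");t=get_image("top");cv2.imwrite("pics/w24.png",w);cv2.imwrite("pics/t24.png",t)
cv2.imwrite("pics/z24.png",np.hstack([cv2.resize(w,(400,300)),cv2.resize(t[170:260,300:380],(267,300),interpolation=3)]))
pose=(np.array([478.,-188.,115.]),R.from_matrix(R.from_quat(pose[1]).as_matrix()).as_quat())
```

```text
t 19.9 pos [ 439.7 -294.6  196.2] toolx -171.88 tilt [19.2  6. ] F [-0.4  0.9 -0.7] M [ 0.03  0.09 -0.03] w 85.2
```

View pics/z24.png

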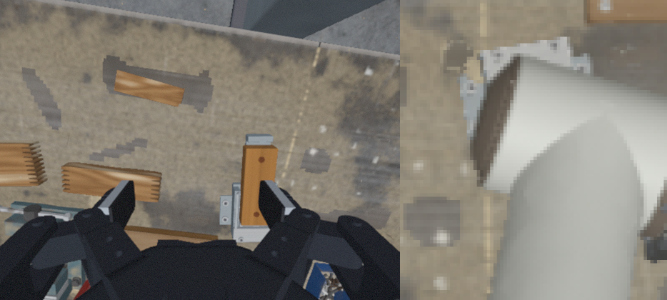

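>>> send_rows --pt "0.02 0.04 0" --pt "0.02 0.09 0" --pt "0.02 0.14 0" --pt "0.02 0.19 0" --pt "0.02 0.24 0" --pt "0.02 0.29 0" --pt "0.02 0.3 0" --pt "0.02 0.3 0" --yaw '[0, 0, 0, 0, 0, 0, 0, 0]' --fingers '[0, 0, 0, 0, 0, 0, 0, 0]'

```text
clock: 20.8
position: [376.1, 2.5, 195.7]
ee_rot: [-0.075, 0.997, 0.002, 0.008]
contact_force: [1.0, -0.8, -0.2]
gripper_width: 85.3
```

Run:
```python
from h import *
st()
t=get_image("top");cv2.imwrite("pics/t25.png",t)
cv2.imwrite("pics/z25.png",cv2.resize(t[170:260,305:375],(467,600),interpolation=3))
```

```text
t 20.8 pos [376.1   2.5 195.7] toolx -171.38 tilt [16.1  5.9] F [ 1.  -0.8 -0.2] M [-0.06  0.03  0.01] w 85.3
```

View pics/z25.png

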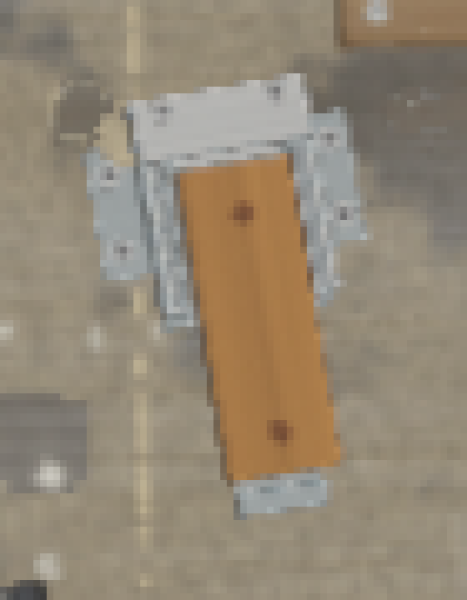

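Run:
```python
from h import *
o=np.array([305,170]);k=6.67
f=lambda a,z: hol(cast("top",np.array(a)/k+o,np.full(len(a),float(z))))
print("wood front",f([(178,175),(292,153)],36),"rear",f([(228,482),(341,462)],36))
print("sill outer",f([(238,518),(327,500)],22),"lip front",f([(140,165),(310,145)],35),"back",f([(128,108),(303,75)],35))
```

```text
wood front [[ 57.1  22.9]
 [ 59.  -28.1]] rear [[-78.6  23.4]
 [-77.6 -26.6]]
sill outer [[-94.6  19.8]
 [-92.8 -20.1]] lip front [[ 64.1  38.5]
 [ 61.4 -36.7]] back [[ 89.7  39.6]
 [ 92.4 -38.8]]
```

Run:
```python
from h import *
o=np.array([305,170]);k=6.67
g=lambda a:np.array(a)/k+o
h=lambda a:np.array(a)/10+np.array([275,165])
for a,b in(((228,482),(548,378)),((341,462),(617,315)),((178,175),(250,245)),((292,153),(315,203))): print(tri(g(a),h(b)))
s=get_image("scene");cv2.imwrite("pics/s26.png",s)
cv2.imwrite("pics/z26.png",cv2.resize(s[165:215,275:345],(770,550),interpolation=2))
```

```text
reproj [-0.1 -0.1]
reproj [ 0.1 -0. ]
[ 439.8 -170.6   26.7]
reproj [-0.3 -0.3]
reproj [ 0.4 -0. ]
[ 448.2 -219.3   29.8]
reproj [-0. -0.]
reproj [0.1 0. ]
[ 574.1 -151.3   33.5]
reproj [-0.5 -0.5]
reproj [0.7 0. ]
[ 585.1 -201.3   27.9]
```

View pics/z26.png

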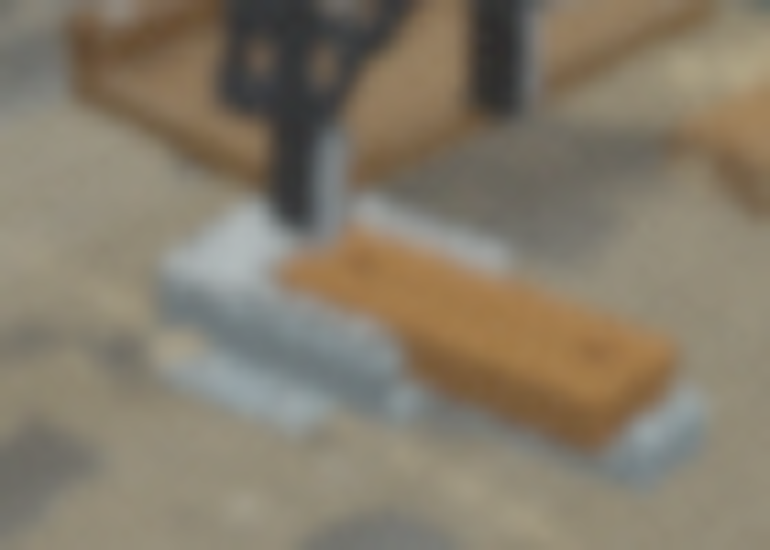

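View pics/s26.png

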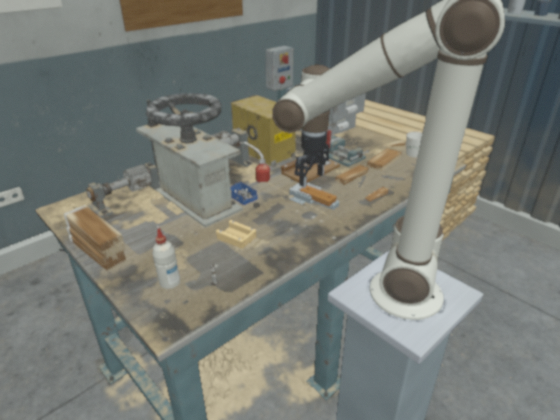

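```bash
python3 -c "
from h import *
st(); print(job_done())"
```

```text
t 20.9 pos [376.5   0.5 195.7] toolx -171.66 tilt [16.   5.6] F [ 0.4 -0.8  0.6] M [-0.01  0.06 -0.02] w 85.5
the job is handed in; nothing more can be done
None
```

I took the shoe out of the cradle by its tongue end, laid it flat on the bare bench and let go. I then took it again by the other end. With the tongue just short of the lip, I tipped it tongue-down over the holder's sill, slid the tongue under the lip, swung the rear down behind the sill and let go. I handed the job in at 20.9 s.

**One departure from the plan:** pressing the shoe on the sill at about 42 N did not turn it in the grip. I opened the jaws about 5 mm so it tipped under its own weight, then gripped it again. The shoe was loose in the holder for that moment before the final release.

**Last checks:**
- **Position along the holder:** the front edge puts the shoe's centre at 0 mm and the rear edge at about +2 mm, so within the 3 mm allowed. Lateral offset is about 2 mm, within camera error.
- **Behind the sill:** the wrist picture shows a strip of bed between the sill and the shoe's rear.
- **Flatness:** the triangulated corner heights scatter over 27–33 mm, against 36 mm expected. They are biased low, and the front is about 2 mm higher on average, which is within noise. The rear is not raised as it would be if it sat on the sill.
- **Robot:** the jaws are open and the arm is clear, with about 0 N on the tool.
- **Bystanders:** nothing appears to have moved in the scene picture; I did not measure their positions.

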